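Third hand at the electronics desk: hold a terminal block against a sprung stop

ROBOT

A 6-joint arm with a two-finger parallel gripper is mounted at the origin on the work surface. World frame = base frame: x ahead of the robot, y to its left, z up, the work surface at z = 0. Lengths are in m, angles in degrees, forces in N, time in s.
With the tool pointing down it reaches from about 0.4 to 0.825 m from the base axis. Payload 7 kg.
Tool frame: the origin (TCP) lies at the very end of the fingers, on their centre line; the grasp point (between the pads) lies 19 mm behind it; z points along the fingers, y is the line along which they close (so a half turn about z gives the same grasp; the last joint's range is limited). The gripper opens to 88 mm and grips with 3 to 60 N. Pads are 19 mm wide; open, the fingers measure 130 mm over their backs; the gripper's body (78 mm by 193 mm) begins 47 mm behind the grasp point.
Start: joints at [16.507, 20.546, 0.682, 0, -70.136, -16.507], TCP at [0.675, -0, 0.227] pointing down, gripper open.
Joint ranges: [-176.03, 176.03], [-82.01, 121.73], [-58.28, 71.71], [-173.87, 95.51], [-174.79, -0.11], [-173.66, 173.66]. Speed limits (degrees/s): [136.94, 136.94, 172.46, 180, 180, 180].

INTERFACE

Orientations are given as [roll, pitch, yaw] about the fixed x, y, z axes, in that order (R = Rz(yaw) Ry(pitch) Rx(roll)).
In Python, from plant import r gives the robot as it stands. The module is installed in compiled form; this text tells all that it offers.
- The arm moves only by the tool jog_arm, never from a script. Its arguments are lists of equal length, an entry for each row: "travel": the shift along the tool's x, y, z each as a share of 50 cm, from -1 to 1, a list of three; "dr": the turn, a rotation vector about the tool's x, y, z each as a share of 360 degrees, from -1 to 1, a list of three; "claw": the opening, from 0 (shut) to 1 (fully open). A call has exactly 10 rows; each row is the pose to reach, as a shift and turn from the pose commanded when the call began, along the tool's axes at that moment, turning the shorter way round; what a row does not reach only later rows make up. A row lasts 1/8 s, in which the tool goes at most 62.5 mm and 10.7 degrees, less where a joint would pass 70% of its speed; a pose out of reach is approached as far as the arm can. A call with a number of a shift or a turn outside -1 to 1 is refused whole. A call with a gripper value outside its range is refused whole. The fingers move at their own pace and stop on an object; "newtons" is the grip in N (left out, the last holds). Time passes only in rows, so rows that repeat a pose let the fingers close, or fill a call up. It gives the time, the measured TCP pose, the force, the opening and the grip force at its end, in the units of the state.
- r.get_state(): the state, without advancing time (a new reading comes with each control period).
- r.capture(name): name is "scene" or "side" or "wrist"; returns a dict with "pixels" (480x640x3 uint8, red, green, blue), "range_z" (480x640 float32, m along the optical axis (not along the pixel's ray), 0 where there is no reading), "fx", "fy", "cx", "cy" (pixels), "position" and "attitude" of the camera in the world; the wrist camera has in their place "hand_eye" (4x4, takes a point from camera to tool coordinates, whose origin is the TCP and whose axes are the flange's). Camera axes: x right, y up, looking along -z (the intrinsics and any distortion apply to the point x, -y, -z); pixel columns grow to the right and rows downward; lengths in m; the calibration is good to about 2 mm. The wrist camera is an equidistant fisheye: a pixel r from the principal point sees the ray r / f radians off the axis. A picture is of the moment at which its call begins: read the wrist's pose just before it.
- r.close_job(): hands the job in; it is judged then, once.
Trained networks look in the newest picture that a camera, given by its name, has taken for a name from the list of things; names that differ only in an ending like _2 or _b are one class to them, and where a whole thing is asked for, a point or a joint stands for the part that bears it (a point fixed in the world has none). Each returns a list of dicts, best first, with "conf" (0 to 1); they miss things now and then, are a little off and sometimes report something else, mostly with a low value. They report only what shows in the picture. A call takes as long as a camera call.
- r.boxes_of(name, camera): "extent" ([left, top, right, bottom] in pixels, round what is visible of it).
- r.regions_of(name, camera): "pixels" (480x640 bool, what is visible of it) and "extent" ([left, top, right, bottom] in pixels, round what is visible of it).
- r.tip_of(name, camera): "at" ([column, row] in pixels: a listed point, or the origin of a listed thing).
The state is a dict: "time_s": time; "joints": joint angles; "qd": joint speeds; "joint_torque": joint torques, N m; "tcp_pos": TCP position; "eef_rot": TCP orientation; "contact_force": force on the tool from outside, world axes, zero at the start; "moment": the same for the moment, N m; "gripper_width": finger opening in m; "gripper_force": force on a finger pad.
Only numpy, scipy, OpenCV 4.12 (cv2) and the standard library are available. Lean on these libraries where they do the work, as an engineer would, in place of code of your own. Each camera call takes 0.05 s, during which the arm holds its last target. There are 200 camera calls.

TASK

Pull the drawer open, take out the black screw terminal block and stand it upright on the bed of the aluminium fixture, then press one of its long sides flat and centred against the rubber pad until the sprung stop is pushed in to about the middle of its travel, about 10 N, so that I can tighten its screws. Keep pushing steadily and finish while holding it there: do not let go at the end. Never ram the stop to the end of its travel, and leave the screwdriver, the jar and the small adapter alone.

Things in the scene. Friction and masses are not known exactly. Their poses are not given: they have to be found in the camera images.
- cabinet: Low grey desk-top drawer unit with one drawer, fixed, 220 deep (x) x 240 wide (y) x 75 mm high. Origin: centre of its underside. Its front faces its own -x; it stands left or right of the middle of the desk, the fixture on the other side.
- cabinet_drawer0 (a joint): How far the drawer is pulled out along the cabinet's -x, in m: 0 shut, 0.150 fully out; starts shut or up to 20 mm ajar. Drag 1 to 2 N, stays where left. Inside it is 198 wide (y) x 175 mm deep (x), walls 6 mm; inner floor 22 mm above the desk, side rims 53 mm, front panel 15 mm thick, its top at 63 mm.
- cabinet_drawer0_handle (a point): Middle of the drawer's handle: a level steel bar 11 mm thick and 120 mm long, along the cabinet's y, 35 mm in front of the drawer front and 42 mm above the desk; it moves with the drawer.
- block: Black plastic screw terminal block, brass and screws on top, alone in the drawer's front half, loose, 36 (x) x 56 (y) x 36 mm high, about 0.2 kg. Origin: centre of its underside, z up. Its end walls (y = -28, +28 mm, 36 mm high) are flat, good to grip, clear of the pad; the long sides (x = -18, +18 mm) are to be pressed, either one. Starts upright, turned up to 0.4 rad from the cabinet.
- fixture: Assembly fixture, fixed: an aluminium bed, x = -220 to +40, y = -75 to +75 mm in its own frame, its top 12 mm above the desk, with a grey spring housing 40 x 100 mm, top at 50 mm. Origin: on the desk under the middle of the housing. Its x is the pressing direction, from the free bed (130 mm long) to the stop and housing.
- stop (a joint): How far the sprung stop is pushed in along the fixture's +x, in m: 0 at rest, 0.024 at the end. It takes 4 N to start and 0.5 N more per mm: 10 N at 0.012, 16 N at 0.024; the spring returns it. A pointer on its +y end runs over a pale strip with three black ticks: at rest, mid travel, end.
- stop_pad (a point): Black rubber pad on the front of the stop's steel bar, 12 thick (x) x 50 wide (y) x 29 mm high; the bar behind it is 14 x 100 x 29 mm. Moves with the stop. The point: middle of the lower edge of the pressing face, which looks to -x (axes as the fixture's), 13 mm above the desk; at rest it is at x = -90 mm, y = 0 in the fixture's frame.
- screwdriver: Bystander: screwdriver with an orange handle, 180 mm long, 26 mm thick, lying loose. Origin: under its middle.
- jar: Bystander: clear jar with a black cap, diameter 56 mm, 70 mm high. Origin: centre of its underside.
- adapter: Bystander: small black connector with green ends, 72 x 18 x 16 mm, lying loose. Origin: centre of its underside.

How it is judged:
By the outcome, as a careful person would: the job done as asked, in the order asked, and still so for the second after the job is handed in, while the arm keeps its last pose, push and grip.
It also fails if it takes over 58 s, if anything falls off the work surface, if the arm or the gripper's body presses on something with over 40 N, if the wrist force passes 120 N, or if a joint passes its speed limit or range.

## Working session

There is one attempt and no reset: what is moved stays moved. The work goes in short steps, Python scripts to look and compute and a tool call to move; the robot and the scene stay as the last step left them, time stands still between calls to the robot, and variables do not carry over. Pictures are saved under pics/ and viewed, at most 10 in all, crops included, and the job is handed in when it is done.

Besides the shell and the picture viewer there is one more tool, called after ">>>" as name(argument=value, ...) on one line, values as JSON. jog_arm: Moves the arm, as the interface text tells. Its arguments: {"type":"object","properties":{"travel":{"type":"array"},"dr":{"type":"array"},"claw":{"type":"array"},"newtons":{"type":"number"}},"required":["travel","dr","claw"]}

```bash
mkdir -p pics; cat > h.py <<'E'
import numpy as np, cv2
from scipy.spatial.transform import Rotation as R
from plant import r
def rot(c):
    a=np.array(c["attitude"],float)
    if a.shape==(3,3): return a
    if a.size==4: return None
    return R.from_euler('xyz',a,degrees=True).as_matrix()
def pts(c,st=None):
    v,u=np.mgrid[0:480,0:640].astype(float); z=c["range_z"].astype(float)
    x=(u-c["cx"])/c["fx"]; y=(v-c["cy"])/c["fy"]
    if "hand_eye" in c:
        rr=np.hypot(x,y); k=np.where(rr>1e-9,np.tan(np.minimum(rr,1.5))/np.maximum(rr,1e-9),1); x=x*k;y=y*k
    P=np.stack([x*z,-y*z,-z],-1)
    if "hand_eye" in c:
        H=np.array(c["hand_eye"]); P=P@H[:3,:3].T+H[:3,3]
        P=P@R.from_euler('xyz',st["eef_rot"],degrees=True).as_matrix().T+np.array(st["tcp_pos"])
    else: P=P@rot(c).T+np.array(c["position"])
    P[z<=0]=np.nan
    return P
def save(c,n): cv2.imwrite(f"pics/{n}.png",c["pixels"][:,:,::-1])
E
python3 - <<'E'
from h import *
s=r.get_state(); print({k:np.round(v,3) for k,v in s.items()})
ims=[]
for n in ("scene","side"):
    c=r.capture(n); print(n,c["position"],c["attitude"],c["fx"],c.keys())
    P=pts(c); np.save(n+"P.npy",P); ims.append(c["pixels"])
    print("desk z med",np.nanpercentile(P[...,2],[5,25,50,75,95]))
    for o in ("cabinet_drawer0_handle","cabinet","block","fixture","stop_pad","screwdriver","jar","adapter"):
        for t in r.tip_of(o,n)[:1]:
            u,v=map(int,np.round(t["at"])); 
            print(o,np.round(t["at"]),round(t["conf"],2),np.round(P[min(v,479),min(u,639)],3))
cv2.imwrite("pics/a.png",cv2.resize(np.vstack(ims),(600,900))[:,:,::-1][:600]) if 0 else None
cv2.imwrite("pics/scene.png",ims[0][:,:,::-1]);cv2.imwrite("pics/side.png",ims[1][:,:,::-1])
E
```

```text
{'time_s': np.float64(0.0), 'joints': array([ 1.6508e+01,  2.0590e+01,  6.3200e-01, -2.0000e-02, -7.0137e+01,
       -1.6509e+01]), 'qd': array([-0.079,  0.03 ,  0.043,  0.188,  0.025, -0.052]), 'joint_torque': array([-1.0000e-03, -5.8273e+01,  2.9306e+01,  6.9970e+00,  7.0000e-03,
       -0.0000e+00]), 'tcp_pos': array([ 0.674, -0.   ,  0.226]), 'eef_rot': array([ 1.79903e+02, -9.00000e-03, -9.00080e+01]), 'contact_force': array([-1.029,  0.286, -0.73 ]), 'moment': array([-0.036, -0.011,  0.026]), 'gripper_force': np.float64(0.0), 'gripper_width': np.float64(0.088)}
scene [1.28025881 0.03297656 0.87201742] [42.1820554   0.36445788 92.01647379] 466.4385121256258 dict_keys(['pixels', 'range_z', 'fx', 'fy', 'cx', 'cy', 'position', 'attitude'])
desk z med [-2.50075216e-01 -1.61445615e-03  2.87087302e-04  1.16959769e-02
  5.60505521e-01]
cabinet_drawer0_handle [229. 250.] 0.71 [ 0.566 -0.204  0.046]
cabinet [226. 318.] 0.61 [ 0.77  -0.173  0.072]
block [130. 260.] 0.37 [ 0.586 -0.44   0.024]
fixture [411. 308.] 0.73 [0.706 0.211 0.031]
stop_pad [412. 273.] 0.64 [0.618 0.22  0.041]
screwdriver [148. 210.] 0.52 [ 0.407 -0.449  0.016]
adapter [498. 242.] 0.52 [0.494 0.448 0.015]
side [ 0.39471428 -0.88604739  0.82535237] [ 49.81536681   0.40540275 -10.22844007] 495.1179233460073 dict_keys(['pixels', 'range_z', 'fx', 'fy', 'cx', 'cy', 'position', 'attitude'])
desk z med [-0.74969402 -0.00343701 -0.00082843  0.0096686   0.40110109]
cabinet_drawer0_handle [340. 312.] 0.98 [ 0.563 -0.172 -0.001]
cabinet [407. 307.] 0.72 [ 0.684 -0.248  0.073]
block [321. 203.] 0.34 [0.592 0.218 0.014]
fixture [354. 202.] 0.7 [0.672 0.164 0.045]
stop_pad [326. 203.] 0.55 [0.603 0.204 0.023]
screwdriver [283. 444.] 0.81 [ 0.402 -0.45  -0.003]
jar [368. 427.] 0.77 [ 0.547 -0.472  0.046]
adapter [277. 170.] 0.59 [0.492 0.43  0.002]
```

View pics/scene.png

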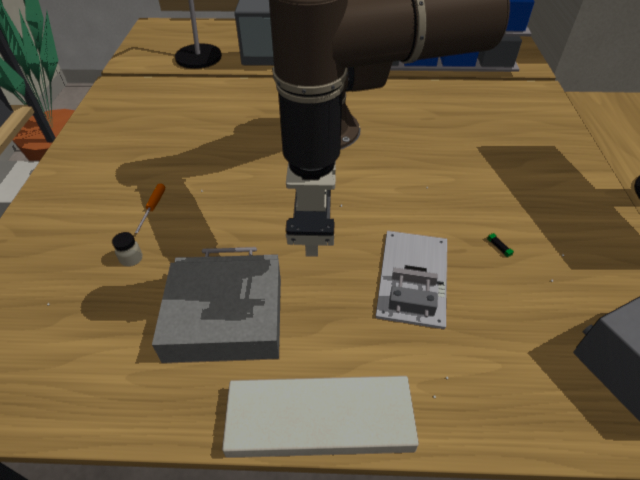

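View pics/side.png

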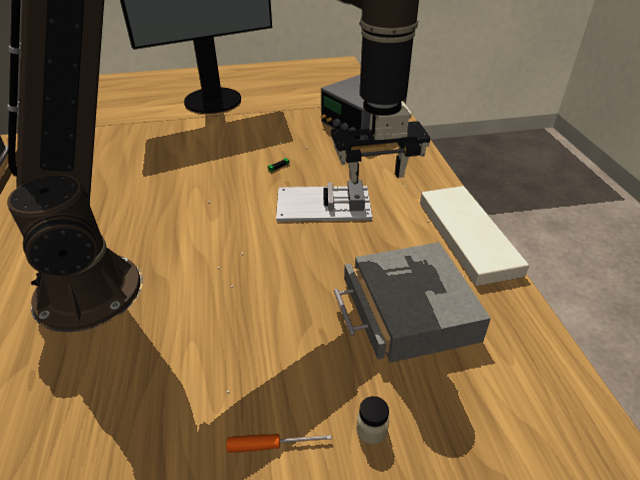

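The scene picture shows the cabinet around (222,305) with its handle at (230,250), toward the robot. The fixture is at (413,280), with the housing at its lower end. The screwdriver and jar (125,248) are on the left and the adapter is at (500,245). Next I'll fit the poses from depth.

```bash
python3 - <<'E'
from h import *
def rect(X,n):
    X=X[np.isfinite(X).all(1)]
    (c,sz,a)=cv2.minAreaRect((X[:,:2]*1000).astype(np.float32)); print(n,len(X),np.round(c,1),np.round(sz,1),round(a,1), 'z',np.round(np.median(X[:,2]),4))
for n in("scene","side"):
    P=np.load(n+"P.npy"); x,y,z=P[...,0],P[...,1],P[...,2]
    m=(x>.5)&(x<.95)&(y>-.4)&(y<0)&(z>.067)&(z<.083)
    k=cv2.morphologyEx(m.astype(np.uint8),cv2.MORPH_OPEN,np.ones((3,3)))>0
    rect(P[k],n+" cab")
    # handle: in front
    m=(x>.50)&(x<.60)&(y>-.33)&(y<-.05)&(z>.032)&(z<.056); rect(P[m],n+" handle-ish")
    m=(x>.4)&(x<.85)&(y>.08)&(y<.35)&(z>.006)&(z<.018)
    k=cv2.morphologyEx(m.astype(np.uint8),cv2.MORPH_OPEN,np.ones((3,3)))>0
    rect(P[k],n+" bed")
    m=(x>.6)&(x<.85)&(y>.12)&(y<.30)&(z>.044)&(z<.056); rect(P[m],n+" housing")
    m=(x>.55)&(x<.85)&(y>.12)&(y<.30)&(z>.034)&(z<.044); rect(P[m],n+" bar")
E
```

```text
scene cab 9624 [ 725.5 -194.5] [209.  241.5] 4.1 z 0.0744
scene handle-ish 275 [ 569.  -205.5] [ 27.9 129.7] 4.0 z 0.0444
scene bed 3931 [598.8 229.9] [150.2 264.9] 80.9 z 0.012
scene housing 776 [657.9 220.9] [100.  105.4] 79.9 z 0.0499
scene bar 579 [659.8 220. ] [100.6 126.3] 81.2 z 0.0405
side cab 8238 [ 725.6 -194.8] [207.4 244.7] 4.1 z 0.0741
side handle-ish 545 [ 575.3 -179.9] [ 42.  182.5] 3.9 z 0.0444
side bed 2273 [598.9 226.8] [157.1 260. ] 80.5 z 0.0113
side housing 303 [655.6 218.6] [106.3 104.1] 81.4 z 0.0489
side bar 240 [659.4 216.2] [101.8 122.9] 80.7 z 0.0404
```

```bash
cat > plan.py <<'E'
# plan(targets): targets = list of (xyz, yaw_deg); prints rounded rows; commit stores final commanded pose
from h import *
import json,os
def load():
    if os.path.exists("cmd.json"): d=json.load(open("cmd.json")); return np.array(d[0]),d[1]
    return np.array([.675,0,.227]),-90.
def plan(*T):
    p,y=load(); Rm=R.from_euler('xyz',[180,0,y],degrees=True)
    for q,yy in T:
        t=np.round(Rm.inv().apply(np.array(q)-p)/.5,4); d=(R.from_euler('xyz',[180,0,yy],degrees=True)); w=np.round((Rm.inv()*d).as_rotvec()/2/np.pi,4)
        print("travel",t.tolist(),"dr",w.tolist())
    json.dump([(p+Rm.apply(t*.5)).tolist(), y-w[2]*360],open("cmd.json","w")); print(load())
E
python3 - <<'E'
from h import *
a=np.radians(4.05); 
for n in("scene","side"):
    P=np.load(n+"P.npy"); c=np.array([.718,-.195])
    d=P[...,:2]-c; X=d@[np.cos(a),np.sin(a)]; Y=d@[-np.sin(a),np.cos(a)]; z=P[...,2]
    m=(X>-.19)&(X<-.125)&(abs(Y)<.075)&(z>.035)&(z<.06)
    print(n,m.sum(),[ (round(float(q),4)) for q in np.percentile(X[m],[2,25,50,75,98])],np.percentile(Y[m],[2,50,98]).round(4))
    m=(X>-.15)&(X<-.06)&(abs(Y)<.09)&(z>.055)&(z<.068); print(' panel top',m.sum(),np.percentile(X[m],[2,25,50,75,98]).round(4) if m.any() else 0)
    m=(abs(Y)<.09)&(z>.071)&(z<.078)&(abs(X)<.13); print(' top',np.percentile(X[m],[.5,99.5]).round(4))
from plan import *
plan(([.566,-.206,.13],-86))
E
```

```text
scene 275 [-0.1603, -0.1556, -0.1533, -0.1512, -0.1377] [-0.0604 -0.0004  0.0625]
 panel top 396 [-0.1211 -0.1168 -0.1132 -0.1094 -0.1062]
 top [-0.094   0.1104]
side 349 [-0.1617, -0.159, -0.1556, -0.1496, -0.1275] [-0.0633 -0.0104  0.0565]
 panel top 578 [-0.1216 -0.1187 -0.1138 -0.109  -0.0941]
 top [-0.0945  0.1094]
travel [0.412, 0.218, 0.194] dr [0.0, 0.0, -0.0111]
(array([ 0.566, -0.206,  0.13 ]), -86.004)
```

>>> jog_arm(travel=[[0.206,0.109,0.097],[0.412,0.218,0.194],[0.412,0.218,0.194],[0.412,0.218,0.194],[0.412,0.218,0.194],[0.412,0.218,0.194],[0.412,0.218,0.194],[0.412,0.218,0.194],[0.412,0.218,0.194],[0.412,0.218,0.194]], dr=[[0,0,-0.0111],[0,0,-0.0111],[0,0,-0.0111],[0,0,-0.0111],[0,0,-0.0111],[0,0,-0.0111],[0,0,-0.0111],[0,0,-0.0111],[0,0,-0.0111],[0,0,-0.0111]], claw=[0.24,0.24,0.24,0.24,0.24,0.24,0.24,0.24,0.24,0.24], newtons=30)

```text
time_s: 2.15
tcp_pos: [0.5662, -0.2056, 0.1296]
eef_rot: [-180.0, -0.0, -86.0]
contact_force: [-0.5, -0.3, -1.4]
gripper_width: 0.021
gripper_force: 0.0
```

```bash
python3 - <<'E'
from h import *
s=r.get_state(); c=r.capture("wrist"); P=pts(c,s); save(c,"w1")
a=np.radians(4.05); d=P[...,:2]-np.array([.718,-.195]); X=d@[np.cos(a),np.sin(a)]; Y=d@[-np.sin(a),np.cos(a)]; z=P[...,2]
m=(X>-.19)&(X<-.13)&(abs(Y)<.05)&(z>.038)&(z<.055)
print(m.sum(),np.percentile(X[m],[2,25,50,75,98]).round(4),np.median(z[m]))
m=(X>-.13)&(X<-.1)&(abs(Y)<.08)&(z>.055)&(z<.068);print(np.percentile(X[m],[2,50,98]).round(4))
t=r.tip_of("cabinet_drawer0_handle","wrist")
for q in t[:2]:
    u,v=map(int,q["at"]); print(q,P[v,u],X[v,u],Y[v,u])
from plan import *
h=np.array([.718,-.195])-.1555*np.array([np.cos(a),np.sin(a)]); print(h,s["tcp_pos"])
plan(([*h,.026],-86))
E
```

```text
2480 [-0.163  -0.16   -0.1569 -0.1539 -0.1362] 0.04533224164554093
[-0.1226 -0.1159 -0.108 ]
{'at': [328.0, 240.2], 'conf': 0.82} [ 0.56132709 -0.20864257  0.04766921] -0.15724520170270986 -0.0025431622671253586
[ 0.56288832 -0.2059825 ] [ 0.56620725 -0.20564665  0.12964773]
travel [-0.0005, 0.0062, 0.208] dr [0.0, 0.0, -0.0]
(array([ 0.56289011, -0.20596664,  0.026     ]), -86.004)
```

View pics/w1.png

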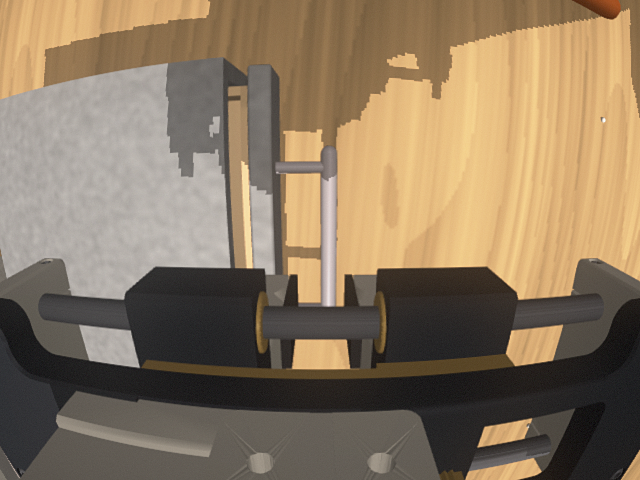

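The wrist view shows the bar (column 328) between the fingers (295–347), so I can go down and grip it.

>>> jog_arm(travel=[[-0.0005,0.009,0.06],[-0.0005,0.009,0.11],[-0.0005,0.009,0.16],[-0.0005,0.009,0.208],[-0.0005,0.009,0.208],[-0.0005,0.009,0.208],[-0.0005,0.009,0.208],[-0.0005,0.009,0.208],[-0.0005,0.009,0.208],[-0.0005,0.009,0.208]], dr=[[0,0,0],[0,0,0],[0,0,0],[0,0,0],[0,0,0],[0,0,0],[0,0,0],[0,0,0],[0,0,0],[0,0,0]], claw=[0.24,0.24,0.24,0.24,0.24,0,0,0,0,0], newtons=30)

```text
time_s: 3.5
tcp_pos: [0.5621, -0.2062, 0.0266]
eef_rot: [-179.9, -0.0, -86.0]
contact_force: [-1.3, -0.0, 5.8]
gripper_width: 0.0103
gripper_force: 30.0
```

>>> jog_arm(travel=[[0,0.04,0],[0,0.08,0],[0,0.12,0],[0,0.16,0],[0,0.2,0],[0,0.23,0],[0,0.25,0],[0,0.26,0],[0,0.26,0],[0,0.26,0]], dr=[[0,0,0],[0,0,0],[0,0,0],[0,0,0],[0,0,0],[0,0,0],[0,0,0],[0,0,0],[0,0,0],[0,0,0]], claw=[0,0,0,0,0,0,0,0,0,0])

```text
time_s: 4.75
tcp_pos: [0.4325, -0.2154, 0.0265]
eef_rot: [-179.9, -0.0, -86.0]
contact_force: [-1.4, -0.0, 8.2]
gripper_width: 0.0097
gripper_force: 30.0
```

```bash
python3 - <<'E'
from h import *
import json
from plan import load,plan
p,y=load(); Rm=R.from_euler('xyz',[180,0,y],degrees=True)
p=p+Rm.apply([0,(.009-.0062)*.5+.26*.5,0]); json.dump([p.tolist(),y],open("cmd.json","w")); s=r.get_state(); print(p,s["tcp_pos"],s["contact_force"],s["gripper_width"])
c=r.capture("scene"); save(c,"s2"); P=pts(c)
# open, up, then over the drawer
plan(([p[0],p[1],.15],y),([.50,-.21,.22],y))
E
```

```text
[ 0.43180956 -0.21512349  0.026     ] [ 0.43248288 -0.21541301  0.02650528] [-1.43936249 -0.04612341  8.20926997] 0.009705676261728224
travel [-0.0, 0.0, -0.248] dr [0.0, 0.0, 0.0]
travel [-0.0007, -0.1368, -0.388] dr [0.0, 0.0, 0.0]
(array([ 0.50001888, -0.21000776,  0.22      ]), -86.004)
```

>>> jog_arm(travel=[[0,0,0],[0,0,0],[0,0,0],[0,0,-0.1],[0,0,-0.2],[-0.05,-0.04,-0.3],[-0.12,-0.1,-0.388],[-0.2,-0.18,-0.388],[-0.216,-0.192,-0.388],[-0.216,-0.192,-0.388]], dr=[[0,0,0],[0,0,0],[0,0,0],[0,0,0],[0,0,0],[0,0,0],[0,0,0],[0,0,0],[0,0,0],[0,0,0]], claw=[0.24,0.24,0.24,0.24,0.24,0.24,0.24,0.24,0.24,0.24])

```text
time_s: 6.05
tcp_pos: [0.5197, -0.1002, 0.2188]
eef_rot: [179.9, 0.0, -85.9]
contact_force: [-0.7, -0.8, -0.0]
gripper_width: 0.0214
gripper_force: 0.0
```

```bash
python3 - <<'E'
from h import *
import json
from plan import load
y=-86.004; Rm=R.from_euler('xyz',[180,0,y],degrees=True)
p=np.array([.43180956,-.21512349,.026])+Rm.apply(np.array([-.216,-.192,-.388])*.5); json.dump([p.tolist(),y],open("cmd.json","w")); s=r.get_state(); print(p,s["tcp_pos"],s["time_s"])
a=np.radians(4.05)
for n in("wrist","scene"):
    s=r.get_state(); c=r.capture(n); P=pts(c,s); save(c,n+"3")
    d=P[...,:2]-np.array([.718,-.195]); X=d@[np.cos(a),np.sin(a)]; Y=d@[-np.sin(a),np.cos(a)]; z=P[...,2]
    m=(X>-.29)&(X<-.13)&(abs(Y)<.15)&(z>.055)&(z<.07); print(n,'panel',np.percentile(X[m],[1,5,50]).round(4))
    g=r.regions_of("block",n)
    for q in g[:2]:
        M=q["pixels"]&np.isfinite(z); print(q["conf"],q["extent"],np.nanpercentile(z[M],[5,50,95]).round(4))
        K=M&(z>.05)&(z<.066); 
        if K.sum()>20:
            b=cv2.minAreaRect((P[K][:,:2]*1000).astype(np.float32)); print(K.sum(),b)
E
```

```text
[ 0.52005    -0.10069611  0.22      ] [ 0.51972363 -0.10019996  0.2188289 ] 6.05
wrist panel [-0.251  -0.2501 -0.2419]
0.78 [242.3, 50.0, 301.2, 122.5] [0.0463 0.0512 0.058 ]
1790 ((568.9732666015625, -214.437255859375), (36.119598388671875, 56.760292053222656), 17.305606842041016)
scene panel [-0.2507 -0.2488 -0.2377]
0.68 [210.7, 242.2, 237.1, 261.7] [0.0313 0.0497 0.0585]
190 ((573.4327392578125, -213.2504119873047), (34.9022216796875, 56.118499755859375), 16.828187942504883)
```

View pics/wrist3.png

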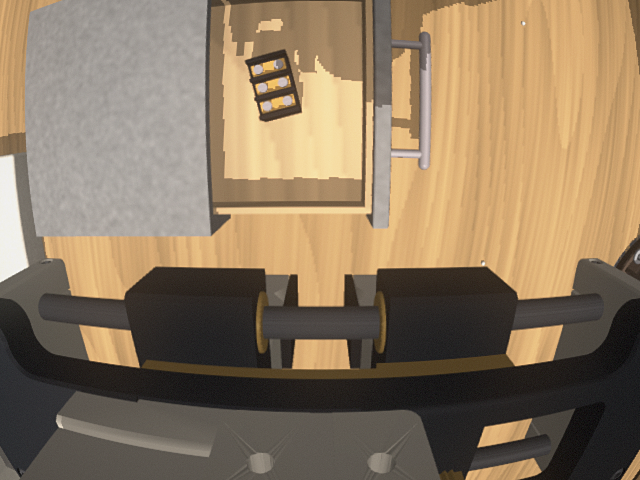

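The wrist view shows the block at (273,85), alone in the open drawer and turned about 17°. Both cameras agree on this, so I'll hover over it with the tool yawed 17°.

```bash
python3 - <<'E'
from plan import *
print(r.get_state()["joints"])
plan(([.570,-.214,.13],17))
E
```

```text
[ 1.01870044e+01  7.10001695e+00 -1.82389826e+01 -9.38733457e-04
 -6.46995585e+01 -6.25064059e+00]
travel [0.233, -0.0839, 0.18] dr [-0.0, 0.0, -0.2861]
(array([ 0.57001653, -0.21398953,  0.13      ]), 16.992000000000004)
```

>>> jog_arm(travel=[[0.08,-0.03,0],[0.16,-0.06,0.05],[0.233,-0.0839,0.1],[0.233,-0.0839,0.18],[0.233,-0.0839,0.18],[0.233,-0.0839,0.18],[0.233,-0.0839,0.18],[0.233,-0.0839,0.18],[0.233,-0.0839,0.18],[0.233,-0.0839,0.18]], dr=[[0,0,-0.0287],[0,0,-0.0573],[0,0,-0.086],[0,0,-0.1146],[0,0,-0.1432],[0,0,-0.1719],[0,0,-0.2005],[0,0,-0.2292],[0,0,-0.2578],[0,0,-0.2861]], claw=[0.82,0.82,0.82,0.82,0.82,0.82,0.82,0.82,0.82,0.82])

```text
time_s: 7.5
tcp_pos: [0.5693, -0.2149, 0.1296]
eef_rot: [-180.0, 0.0, 17.3]
contact_force: [-0.3, 0.1, -0.8]
gripper_width: 0.0717
gripper_force: 0.0
```

```bash
python3 - <<'E'
from plan import *
s=r.get_state(); c=r.capture("wrist"); P=pts(c,s); save(c,"w4"); z=P[...,2]
print(s["tcp_pos"],s["eef_rot"],s["gripper_width"])
for q in r.regions_of("block","wrist")[:2]:
    M=q["pixels"]&np.isfinite(z); K=M&(z>.045)&(z<.066); print(q["conf"],q["extent"],M.sum(),K.sum())
    if K.sum()>20: print(cv2.minAreaRect((P[K][:,:2]*1000).astype(np.float32)))
plan(([.570,-.214,.026],17))
E
```

```text
[ 0.56926284 -0.214903    0.12958926] [-1.79997781e+02  1.18435903e-02  1.72580173e+01] 0.07174502256051847
0.6 [274.4, 211.2, 362.6, 273.6] 5028 4509
((569.1441650390625, -214.4820556640625), (37.37016677856445, 55.92600631713867), 17.508054733276367)
travel [-0.0, 0.0, 0.208] dr [-0.0, 0.0, -0.0]
(array([ 0.57001653, -0.21398953,  0.026     ]), 16.992000000000004)
```

View pics/w4.png

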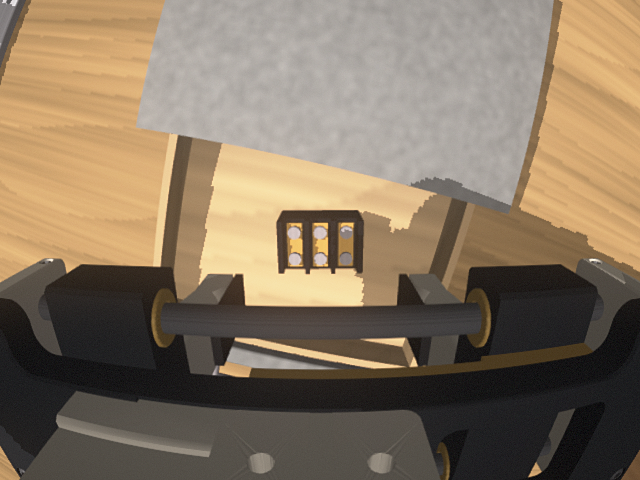

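The block is at (320,240), midway between the fingers (243 and 400). I'll go down and grip it.

>>> jog_arm(travel=[[0,0,0.05],[0,0,0.1],[0,0,0.15],[0,0,0.19],[0,0,0.207],[0,0,0.207],[0,0,0.207],[0,0,0.207],[0,0,0.207],[0,0,0.207]], dr=[[0,0,0],[0,0,0],[0,0,0],[0,0,0],[0,0,0],[0,0,0],[0,0,0],[0,0,0],[0,0,0],[0,0,0]], claw=[0.82,0.82,0.82,0.82,0.82,0.82,0.5,0.5,0.5,0.5], newtons=40)

```text
time_s: 8.85
tcp_pos: [0.5705, -0.2141, 0.0269]
eef_rot: [180.0, -0.1, 17.0]
contact_force: [-1.5, 0.3, 6.8]
gripper_width: 0.0559
gripper_force: 39.9
```

```bash
python3 - <<'E'
from plan import *
p,y=load(); json.dump([[p[0],p[1],.0265],y],open("cmd.json","w"))
plan(([.570,-.214,.15],17),([.57,-.15,.2],17),([.535,.24,.15],-9.1))
E
```

```text
travel [-0.0, 0.0, -0.247] dr [-0.0, 0.0, -0.0]
travel [0.0374, -0.1224, -0.347] dr [-0.0, 0.0, -0.0]
travel [0.1984, -0.8888, -0.247] dr [0.0, -0.0, 0.0725]
(array([0.53501537, 0.24000047, 0.15      ]), -9.107999999999993)
```

>>> jog_arm(travel=[[0,0,-0.08],[0,0,-0.18],[0.0,0.0,-0.28],[0.04,-0.12,-0.34],[0.06,-0.22,-0.34],[0.08,-0.33,-0.34],[0.1,-0.44,-0.34],[0.13,-0.55,-0.32],[0.15,-0.66,-0.3],[0.17,-0.76,-0.28]], dr=[[0,0,0],[0,0,0],[0,0,0],[0,0,0.01],[0,0,0.02],[0,0,0.035],[0,0,0.05],[0,0,0.06],[0,0,0.07],[0,0,0.0725]], claw=[0.5,0.5,0.5,0.5,0.5,0.5,0.5,0.5,0.5,0.5])

```text
time_s: 10.1
tcp_pos: [0.5394, 0.1761, 0.1656]
eef_rot: [-180.0, 0.0, -9.2]
contact_force: [0.8, -0.8, -1.7]
gripper_width: 0.0561
gripper_force: 39.9
```

```bash
python3 - <<'E'
from plan import *
s=r.get_state(); print(s["tcp_pos"],s["eef_rot"],s["gripper_width"])
y0=16.992; Rm=R.from_euler('xyz',[180,0,y0],degrees=True)
p=np.array([.57001653,-.21398953,.0265])+Rm.apply(np.array([.17,-.76,-.28])*.5)
json.dump([p.tolist(),y0-.0725*360],open("cmd.json","w")); print(load())
plan(([.535,.24,.15],-9.1))
E
```

```text
[0.53937198 0.17611322 0.16558892] [-1.79994788e+02  2.17471657e-02 -9.16160025e+00] 0.05608311453889537
(array([0.5402554 , 0.17426203, 0.1665    ]), -9.107999999999997)
travel [-0.0312, -0.1282, 0.033] dr [0.0, 0.0, -0.0]
(array([0.53499885, 0.24002326, 0.15      ]), -9.107999999999997)
```

>>> jog_arm(travel=[[-0.01,-0.06,0.015],[-0.0312,-0.1282,0.033],[-0.0312,-0.1282,0.033],[-0.0312,-0.1282,0.033],[-0.0312,-0.1282,0.033],[-0.0312,-0.1282,0.033],[-0.0312,-0.1282,0.033],[-0.0312,-0.1282,0.033],[-0.0312,-0.1282,0.033],[-0.0312,-0.1282,0.033]], dr=[[0,0,0],[0,0,0],[0,0,0],[0,0,0],[0,0,0],[0,0,0],[0,0,0],[0,0,0],[0,0,0],[0,0,0]], claw=[0.5,0.5,0.5,0.5,0.5,0.5,0.5,0.5,0.5,0.5])

```text
time_s: 11.35
tcp_pos: [0.535, 0.24, 0.1496]
eef_rot: [-180.0, 0.0, -9.1]
contact_force: [-0.2, -0.2, -1.4]
gripper_width: 0.0557
gripper_force: 39.9
```

```bash
python3 - <<'E'
from plan import *
s=r.get_state(); c=r.capture("wrist"); P=pts(c,s); save(c,"w5"); np.save("w5P.npy",P); x,y,z=[P[...,i] for i in range(3)]
print(s["tcp_pos"],s["eef_rot"],s["gripper_width"])
for o in("stop_pad","fixture"):
  for q in r.tip_of(o,"wrist")[:1]:
    u,v=map(int,q["at"]); print(o,q,P[v,u])
for q in r.regions_of("block","wrist")[:1]:
    M=q["pixels"]&np.isfinite(z); K=M&(z>.14)&(z<.2); print('block',q["conf"],q["extent"],np.nanpercentile(z[M],[5,50,95]))
    if K.sum()>20: print(cv2.minAreaRect((P[K][:,:2]*1000).astype(np.float32)))
reg=(x>.4)&(x<.85)&(y>.08)&(y<.35)
for nm,a,b in(("bed",.007,.017),("bar",.037,.045),("housing",.046,.054)):
    m=reg&(z>a)&(z<b); k=cv2.morphologyEx(m.astype(np.uint8),cv2.MORPH_OPEN,np.ones((3,3)))>0
    print(nm,k.sum(),cv2.minAreaRect((P[k][:,:2]*1000).astype(np.float32)),np.median(z[k]))
E
```

```text
[0.53498433 0.23999989 0.14955754] [-1.79999446e+02  4.21277122e-04 -9.11145253e+00] 0.055725313298822826
stop_pad {'at': [321.2, 147.2], 'conf': 0.78} [0.59670682 0.2297111  0.01125551]
fixture {'at': [319.6, 144.5], 'conf': 0.71} [0.59988785 0.23064205 0.04174841]
block 0.93 [247.5, 258.2, 391.4, 366.5] [0.15022507 0.17211133 0.18026946]
((533.7408447265625, 240.0709686279297), (56.282623291015625, 37.39113998413086), 81.90977478027344)
bed 34394 ((606.3667602539062, 228.01089477539062), (150.7710723876953, 234.0589599609375), 80.97480010986328) 0.011400966511628766
bar 4049 ((632.85205078125, 223.90768432617188), (100.42018127441406, 70.15913391113281), 80.88103485107422) 0.041352590427734995
housing 6993 ((685.84765625, 215.32101440429688), (99.94790649414062, 39.28782653808594), 80.93720245361328) 0.049357655856393665
```

View pics/w5.png

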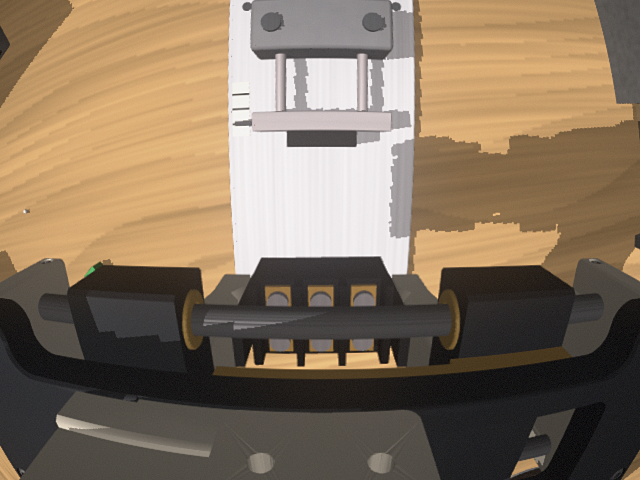

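The wrist view shows the pad centred at (321,139), directly ahead of the held block (320,310). The pointer is at its rest tick (243,122). I'll lower the block onto the free bed.

```bash
python3 - <<'E'
from plan import *
F=lambda x,y=0: (np.array([.6858,.2153])+x*np.array([np.cos(np.radians(-9.06)),np.sin(np.radians(-9.06))]))
plan(([*F(-.145),.0165],-9.06))
E
```

```text
travel [0.0156, 0.0013, 0.267] dr [0.0, 0.0, -0.0001]
(array([0.54259762, 0.23814674, 0.0165    ]), -9.071999999999997)
```

>>> jog_arm(travel=[[0.0156,0.0013,0.07],[0.0156,0.0013,0.15],[0.0156,0.0013,0.21],[0.0156,0.0013,0.245],[0.0156,0.0013,0.255],[0.0156,0.0013,0.26],[0.0156,0.0013,0.264],[0.0156,0.0013,0.267],[0.0156,0.0013,0.267],[0.0156,0.0013,0.267]], dr=[[0,0,0],[0,0,0],[0,0,0],[0,0,0],[0,0,0],[0,0,0],[0,0,0],[0,0,0],[0,0,0],[0,0,0]], claw=[0.5,0.5,0.5,0.5,0.5,0.5,0.5,0.5,0.5,0.5])

```text
time_s: 12.8
tcp_pos: [0.5429, 0.2384, 0.0169]
eef_rot: [-180.0, -0.1, -9.1]
contact_force: [-3.1, -0.5, 6.9]
gripper_width: 0.0558
gripper_force: 39.9
```

>>> jog_arm(travel=[[0,0,0],[0,0,0],[-0.0024,0,0],[-0.0024,0,0],[-0.0024,0,0],[-0.0024,0,0],[-0.0024,0,0],[-0.0024,0,0],[-0.0024,0,0],[-0.0024,0,0]], dr=[[0,0,0],[0,0,0],[0,0,0],[0,0,0],[0,0,0],[0,0,0],[0,0,0],[0,0,0],[0,0,0],[0,0,0]], claw=[0.72,0.72,0.72,0.72,0.5,0.5,0.5,0.5,0.5,0.5])

```text
time_s: 14.05
tcp_pos: [0.5414, 0.2383, 0.016]
eef_rot: [180.0, 0.0, -9.1]
contact_force: [0.2, 0.6, -0.7]
gripper_width: 0.0557
gripper_force: 40.0
```

```bash
python3 - <<'E'
from plan import *
p,y=load(); p=p+R.from_euler('xyz',[180,0,y],degrees=True).apply([-.0012,0,0]); json.dump([p.tolist(),y],open("cmd.json","w"))
s=r.get_state(); c=r.capture("wrist"); P=pts(c,s); save(c,"w6"); z=P[...,2]
print(s["tcp_pos"],s["eef_rot"],s["gripper_width"],s["contact_force"])
u=np.array([np.cos(np.radians(-9.06)),np.sin(np.radians(-9.06))]);O=np.array([.6858,.2153])
for q in r.regions_of("block","wrist")[:1]:
    M=q["pixels"]&np.isfinite(z); print('block',q["conf"],q["extent"],np.nanpercentile(z[M],[5,50,95,99]))
    K=M&(z>.03)&(z<.055);b=cv2.minAreaRect((P[K][:,:2]*1000).astype(np.float32)); print(b)
    d=P[K][:,:2]-O; X=d@u; print('front face X',np.percentile(X,[1,50,99]), 'Ymid',np.mean(np.percentile(d@[-u[1],u[0]],[1,99])))
    d=s["tcp_pos"][:2]-O; print('tcp local',d@u,d@[-u[1],u[0]])
E
```

```text
[0.54136804 0.23828262 0.01601007] [ 1.79997542e+02  3.52778534e-03 -9.11222009e+00] 0.05570035064871544 [ 0.21239258  0.64543702 -0.6740091 ]
block 0.78 [245.3, 258.1, 394.6, 365.9] [0.01749208 0.03953067 0.04766903 0.04823891]
((541.9022216796875, 239.03848266601562), (58.55924606323242, 37.3318977355957), 80.76637268066406)
front face X [-0.16355883 -0.13455994 -0.12772484] Ymid -0.00024528284881670387
tcp local -0.14624906249448968 -4.762169414302547e-05
```

View pics/w6.png

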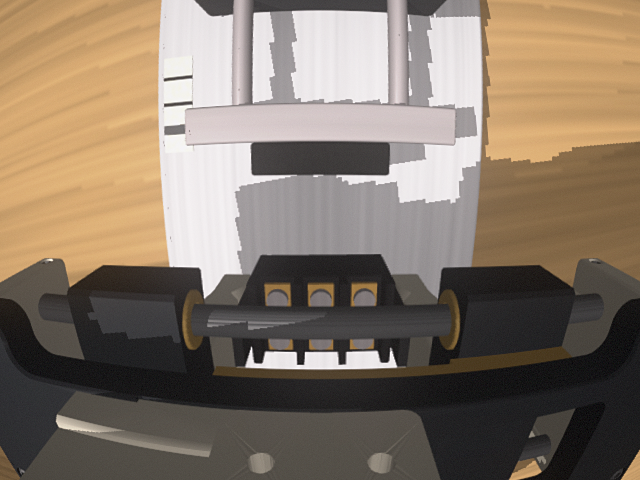

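The block stands on the bed with its top at 48 mm, lined up with the pad. The ticks are at rows 130, 103 and 77 in the image, with the pointer on the first. Contact should come after about 38 mm, so I'll advance slowly.

>>> jog_arm(travel=[[0.02,0,0],[0.04,0,0],[0.06,0,0],[0.07,0,0],[0.075,0,0],[0.08,0,0],[0.084,0,0],[0.088,0,0],[0.09,0,0],[0.09,0,0]], dr=[[0,0,0],[0,0,0],[0,0,0],[0,0,0],[0,0,0],[0,0,0],[0,0,0],[0,0,0],[0,0,0],[0,0,0]], claw=[0.5,0.5,0.5,0.5,0.5,0.5,0.5,0.5,0.5,0.5], newtons=45)

```text
time_s: 15.4
tcp_pos: [0.584, 0.2313, 0.0161]
eef_rot: [180.0, 0.1, -9.1]
contact_force: [-9.4, 3.0, 5.1]
gripper_width: 0.0553
gripper_force: 45.0
```

```bash
cat > chk.py <<'E'
from h import *
u=np.array([np.cos(np.radians(-9.06)),np.sin(np.radians(-9.06))]);O=np.array([.6858,.2153])
s=r.get_state(); c=r.capture("wrist"); P=pts(c,s); z=P[...,2]
import sys; save(c,sys.argv[1])
d=s["tcp_pos"][:2]-O; print('tcp local',d@u,d@[-u[1],u[0]],'F along',-np.array(s["contact_force"][:2])@u,s["contact_force"])
D=P[...,:2]-O; X=D@u; Y=D@[-u[1],u[0]]
m=(abs(abs(Y)-.04)<.006)&(z>.037)&(z<.046)&(X>-.11)&(X<-.03); print('bar X',np.percentile(X[m],[2,50,98]).round(4))
for g in(-1,1):
    k=m&(g*Y>0); print(g,np.percentile(X[k],[2,50,98]).round(4))
E
python3 chk.py w7
```

```text
tcp local -0.10301682396396299 -0.00024959357273678096 F along 9.800042305244235 [-9.43936205  3.03835598  5.05099266]
bar X [-0.0924 -0.0667 -0.0588]
-1 [-0.0928 -0.0669 -0.0588]
1 [-0.0923 -0.0666 -0.0588]
```

>>> jog_arm(travel=[[0.002,0,0],[0.004,0,0],[0.006,0,0],[0.008,0,0],[0.01,0,0],[0.012,0,0],[0.013,0,0],[0.014,0,0],[0.014,0,0],[0.014,0,0]], dr=[[0,0,0],[0,0,0],[0,0,0],[0,0,0],[0,0,0],[0,0,0],[0,0,0],[0,0,0],[0,0,0],[0,0,0]], claw=[0.5,0.5,0.5,0.5,0.5,0.5,0.5,0.5,0.5,0.5])

```text
time_s: 16.7
tcp_pos: [0.59, 0.2303, 0.0161]
eef_rot: [179.9, 0.2, -9.1]
contact_force: [-13.6, 5.1, 8.9]
gripper_width: 0.056
gripper_force: 44.9
```

```bash
python3 chk.py w8
```

```text
tcp local -0.0970093064776845 -0.00027037235187075265 F along 14.220438585280283 [-13.58120627   5.13544459   8.85045025]
bar X [-0.0864 -0.0607 -0.0528]
-1 [-0.0872 -0.0608 -0.0528]
1 [-0.0862 -0.0605 -0.0528]
```

View pics/w8.png

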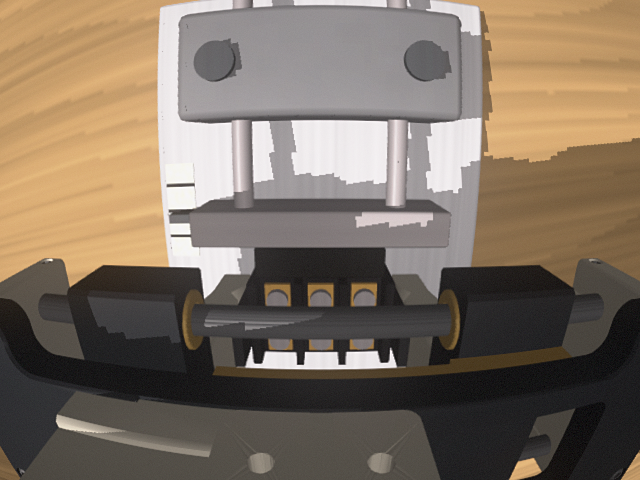

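The pointer (row ~216) is close to the middle tick, between the rest tick (236) and the end tick (185). The bar and pad are square with the block. I'll check the pointer against the ticks numerically.

```bash
python3 - <<'E'
import cv2
i=cv2.imread("pics/w8.png",0); j=cv2.imread("pics/w6.png",0)
for c in(174,179,184,188): print(c,i[160:252:2,c].tolist())
print(j[60:152:2,174].tolist()); print(j[60:152:2,188].tolist())
E
```

```text
174 [238, 239, 244, 244, 244, 244, 243, 244, 244, 244, 244, 253, 102, 100, 250, 244, 244, 244, 245, 244, 244, 244, 245, 245, 254, 87, 70, 85, 119, 117, 114, 112, 254, 245, 245, 244, 247, 177, 82, 251, 244, 245, 245, 244, 244, 244]
179 [235, 236, 244, 244, 244, 244, 243, 245, 244, 244, 245, 253, 83, 104, 250, 245, 244, 244, 244, 245, 245, 245, 244, 245, 255, 82, 74, 86, 119, 116, 117, 115, 253, 245, 245, 245, 247, 175, 84, 252, 244, 244, 245, 245, 244, 244]
184 [238, 239, 244, 244, 244, 244, 244, 245, 245, 245, 245, 245, 78, 141, 248, 244, 245, 244, 244, 245, 244, 244, 245, 246, 253, 61, 69, 87, 120, 119, 118, 116, 253, 244, 245, 245, 248, 174, 81, 252, 244, 245, 244, 245, 245, 244]
188 [239, 240, 243, 244, 245, 245, 244, 244, 244, 244, 246, 237, 80, 167, 247, 244, 244, 245, 245, 245, 245, 245, 243, 245, 249, 57, 69, 92, 110, 111, 116, 118, 254, 249, 248, 249, 251, 175, 82, 253, 246, 245, 245, 245, 244, 245]
[240, 240, 241, 241, 242, 242, 241, 242, 227, 64, 190, 244, 241, 241, 241, 242, 242, 241, 242, 243, 245, 185, 69, 205, 244, 242, 243, 243, 242, 243, 244, 245, 242, 114, 118, 118, 114, 145, 247, 244, 244, 243, 243, 243, 245, 244]
[240, 242, 241, 240, 241, 242, 241, 252, 72, 143, 246, 242, 242, 242, 242, 242, 241, 242, 242, 244, 247, 76, 131, 250, 167, 197, 202, 203, 205, 207, 208, 208, 209, 210, 211, 207, 214, 215, 216, 213, 216, 219, 174, 250, 243, 244]
```

```bash
python3 - <<'E'
from h import *
u=np.array([np.cos(np.radians(-9.06)),np.sin(np.radians(-9.06))]);O=np.array([.6858,.2153])
s=r.get_state(); c=r.capture("wrist"); P=pts(c,s); g=c["pixels"].mean(2)
H=np.array(c["hand_eye"]); print("cam axis in tool",H[:3,:3]@[0,0,-1],H[:3,3])
X=(P[...,:2]-O)@u
for v in list(range(182,190))+list(range(206,240,1)): print(v,int(g[v,179]),X[v,179].round(4),P[v,179,2].round(4),end=' | ')
c=r.capture("side"); P=pts(c); X=(P[...,:2]-O)@u; Y=(P[...,:2]-O)@[-u[1],u[0]];z=P[...,2]
m=(z>.036)&(z<.046)&(abs(Y)<.05)&(X>-.08)&(X<-.03); print('\nside bar',np.percentile(X[m],[2,98]),m.sum())
c=r.capture("scene"); P=pts(c); X=(P[...,:2]-O)@u; Y=(P[...,:2]-O)@[-u[1],u[0]];z=P[...,2]
m=(z>.036)&(z<.046)&(abs(Y)<.05)&(X>-.08)&(X<-.03); print('scene bar',np.percentile(X[m],[2,98]),m.sum())
E
```

```text
cam axis in tool [-2.63874023e-01 -6.56988451e-04  9.64556928e-01] [ 0.07082248  0.00029794 -0.15753015]
182 252 -0.0448 0.0118 | 183 168 -0.0452 0.0119 | 184 82 -0.0457 0.0114 | 185 71 -0.0461 0.0121 | 186 107 -0.0465 0.013 | 187 254 -0.0471 0.0119 | 188 250 -0.0475 0.0125 | 189 245 -0.048 0.0122 | 206 244 -0.0558 0.013 | 207 249 -0.0563 0.0125 | 208 255 -0.0567 0.0128 | 209 141 -0.0573 0.0123 | 210 78 -0.0579 0.0117 | 211 77 -0.0581 0.013 | 212 74 -0.0578 0.0168 | 213 71 -0.0579 0.0185 | 214 87 -0.0577 0.0218 | 215 114 -0.0582 0.0213 | 216 119 -0.0589 0.0201 | 217 120 -0.059 0.0219 | 218 120 -0.0594 0.0222 | 219 116 -0.0599 0.0218 | 220 117 -0.0606 0.0209 | 221 115 -0.0608 0.022 | 222 111 -0.0614 0.0212 | 223 184 -0.0618 0.0217 | 224 251 -0.0646 0.0118 | 225 247 -0.0652 0.0115 | 226 245 -0.0655 0.0119 | 227 245 -0.0661 0.0115 | 228 245 -0.0665 0.0119 | 229 245 -0.067 0.0119 | 230 244 -0.0678 0.0106 | 231 244 -0.0678 0.0124 | 232 247 -0.0686 0.0115 | 233 254 -0.0693 0.0107 | 234 177 -0.0695 0.0118 | 235 68 -0.0697 0.0128 | 236 83 -0.0706 0.0112 | 237 219 -0.0709 0.0119 | 238 251 -0.0715 0.0117 | 239 246 -0.0716 0.013 | 
side bar [-0.07238416 -0.0341974 ] 36
scene bar [-0.07867785 -0.05000289] 397
```

In true position the ticks are at -70.1 and -46.1 mm (24 mm apart, as they should be), and the pointer centre is at -59.8. That puts the stop 10.3–11.2 mm in, so I'll push about 1 mm more.

>>> jog_arm(travel=[[0.001,0,0],[0.002,0,0],[0.0026,0,0],[0.0026,0,0],[0.0026,0,0],[0.0026,0,0],[0.0026,0,0],[0.0026,0,0],[0.0026,0,0],[0.0026,0,0]], dr=[[0,0,0],[0,0,0],[0,0,0],[0,0,0],[0,0,0],[0,0,0],[0,0,0],[0,0,0],[0,0,0],[0,0,0]], claw=[0.5,0.5,0.5,0.5,0.5,0.5,0.5,0.5,0.5,0.5])

```text
time_s: 18.15
tcp_pos: [0.5911, 0.2301, 0.0161]
eef_rot: [179.9, 0.2, -9.1]
contact_force: [-15.3, 4.0, 9.8]
gripper_width: 0.0559
gripper_force: 44.9
```

```bash
python3 chk.py w9; python3 - <<'E'
from h import *
u=np.array([np.cos(np.radians(-9.06)),np.sin(np.radians(-9.06))]);O=np.array([.6858,.2153])
s=r.get_state(); c=r.capture("wrist"); P=pts(c,s); X=(P[...,:2]-O)@u
m=(P[195:245,174:186,2]>.0195)&(P[195:245,174:186,2]<.025); print(np.percentile(X[195:245,174:186][m],[3,50,97]))
for q in r.regions_of("block","wrist")[:1]:
    z=P[...,2]; M=q["pixels"]&(z>.04)&(z<.055); print(q["conf"],np.percentile(z[M],[50,98])); 
E
```

```text
tcp local -0.09590004370320433 -0.0002863826631473738 F along 15.718471702785505 [-15.28166705   3.98465905   9.78360663]
bar X [-0.0853 -0.0596 -0.0518]
-1 [-0.086  -0.0597 -0.0518]
1 [-0.0852 -0.0595 -0.0518]
[-0.06076845 -0.05869064 -0.0565983 ]
0.6 [0.04389138 0.04833806]
```

```bash
python3 -c "
from plant import r
print(r.close_job())"
```

```text
the job is handed in; nothing more can be done
None
```

I handed the job in at about 18 s, with the block upright on the bed and its long side held square and centred against the pad. The stop is pushed in about 12 mm, which is mid travel and about 10 N at the spring. The wrist read 15.7 N along the push, the extra probably friction on the bed. The gripper is still holding, and I moved nothing near the screwdriver, jar or adapter.

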